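# Feed a stock carton along the fence under the marking head with a push stick

### The arm

A 7-joint arm with a two-finger parallel gripper is mounted at the origin on the work surface. World frame = base frame: x ahead of the robot, y to its left, z up, the work surface at z = 0. Lengths are in m, angles in rad, forces in N, time in s.
With the tool pointing down it reaches from about 0.4 to 0.85 m from the base axis. Payload 10.4 kg.
Tool frame: the origin (TCP) lies midway between the tips of the shut fingers; the grasp point (between the pads) lies 19 mm behind it; z points along the fingers, y is the line along which they close (so a half turn about z gives the same grasp; the last joint's range is limited). The gripper opens to 85 mm and grips with 20 to 120 N. Pads are 22 mm wide; open, the fingers measure 114 mm over their backs; the gripper's body (76 mm by 85 mm) begins 54 mm behind the grasp point. The pads swing forward as they close: fully open they stand 13 mm farther back than shut.
Start: joints at [-1.211, 0.332, -0.065, 1.46, 0.022, 1.35, -0.088], TCP at [0.233, 0.58, 0.231] pointing down, gripper open.
Joint ranges: [-2.6, 2.6], [-0.5, 2.12], [-1.47, 1.34], [0.16, 2.42], [-1.27, 4.41], [0.06, 2.06], [-2.6, 2.6]. Speed limits (rad/s): [2.22, 2.22, 2.79, 2.79, 3.14, 3.14, 3.14].

### API

Orientations are given as a unit quaternion [x, y, z, w].
In Python, from workcell import get_obs, camera, camera_params, hand_in gives the robot as it stands.
- The arm moves only by the tool carry_out, never from a script. Its argument "commands" is a list that holds one entry, the list of rows, each a list of 6 numbers: the shift along the tool's x, y, z in units of 40 mm (1.0 is 40 mm), then the turn, a rotation vector about the tool's x, y, z in units of 6 degrees (1.0 is 6 degrees). In form: [[[x, y, z, ax, ay, az], ...]]. A call has 1 to 20 rows; each row shifts and turns the commanded pose from where the row before left it, along the tool's axes as they then stand; what a row does not reach is not made up. A row lasts 1/12 s, in which the tool goes at most 41.7 mm and 7.16 degrees, less where a joint would pass 70% of its speed; a pose out of reach is approached as far as the arm can. A call is refused whole if a number of a shift passes 1 or a number of a turn 1, either way. A call with a gripper value outside its range is refused whole. "hand" is the closure, from -1 (fully open) to 1 (shut), set as the call begins (left out, the last holds). The fingers move at their own pace and stop on an object; "force" is the grip in N (left out, the last holds). Time passes only in rows, so rows that do not move let the fingers close. It gives the time, the measured TCP pose, the force, the opening and the grip force at its end, in the units of the state.
- get_obs(): the state, without advancing time (a new reading comes with each control period).
- camera(name): name is "scene" or "side" or "wrist"; returns the picture (420x560x3 uint8, red, green, blue); there is no depth.
- camera_params(name): a dict with "mtx" (3x3 intrinsics, pixels), "R" (3x3) and "t" (3): a world point X has camera coordinates R X + t. Camera axes: x right, y down, z forward; pixel columns grow to the right and rows downward; lengths in m; the calibration is good to about 2 mm. A picture is of the moment at which its call begins: read the wrist's pose just before it. camera_params takes no time and is no camera call; for the wrist camera it gives the pose at the moment of the call.
- hand_in(): hands the job in; it is judged then, once.
The state is a dict: "clock": time; "joint_pos": joint angles; "joint_velocities": joint speeds; "tau": joint torques, N m; "position": TCP position; "ee_rot": TCP orientation; "ft_force": force on the tool from outside, world axes, zero at the start; "torque": the same for the moment, N m; "grip_width": opening from 0.0 (shut) to 1.0 (fully open); "grasp_force": force on a finger pad.
Only numpy, scipy, OpenCV 4.12 (cv2) and the standard library are available. Lean on these libraries where they do the work, as an engineer would, in place of code of your own. Each camera call takes 0.05 s, during which the arm holds its last target. There are 200 camera calls.

### The job

Take the push stick from its sloping rest and use it to bring the small stock carton square against the bed's fence, before any of it is under the marking head; then feed it along the fence, keeping it pressed flat against it, until it is fully home against the end stop under the head. Only the stick may touch the carton, nothing may touch the marking head, and the bin, spool and jar standing about must be left alone; when the carton is home, put the stick back in its rest as you found it and let go.

Things in the scene. Friction and masses are not known exactly. Their poses are not given: they have to be found in the camera images.
- bed: Fixed white feed bed, plate 200 (x) x 480 (y) x 10 mm; origin at the centre of its underside, at bench level; top at z = 10 mm. x points across the feed to the fence, y is the feed direction. The fence is a straight aluminium bar along y: its face (looking to -x) at x = +70 mm, 16 mm thick, y from -230 to +230 mm, top 45 mm above the bench.
- head: Fixed grey marking head overhanging the bed from a column behind the fence; axes parallel to the bed's, origin at bench level on the bed's x = 0 line. Box: x -20 to +105, y 0 to 180 mm, underside 115 and top 219 mm above the bench; y = 0 is the edge under which the carton enters. Column: x 100 to 145, y 110 to 180 mm. Its place along the bed varies.
- stop: Fixed steel end stop bar across the bed under the head; axes parallel to the bed's, origin at bench level on the bed's x = 0 line. Its face (looking to -y) is the plane y = 0 of its frame, x from -7 to +67 mm, z 10 to 40 mm. It stands 130 to 160 mm beyond the head's entry edge.
- carton: Loose closed cardboard carton, 70 (x) x 100 (y) x 60 mm high, about 0.3 kg; origin at the centre of its underside. It starts on the bed short of the head, off the fence, askew by up to 20 degrees; its long side belongs along the fence. Home: centre at x = +35 mm of the bed, 50 mm before the stop's face, its rear face then 30 to 60 mm inside the head's entry edge.
- stick: Loose wooden push stick, 20 x 20 mm square, 220 mm long, 80 g, with a rounded rubber foot (radius 10 mm). Origin at the very end of the foot; z runs along the stick to its top end (z = 220 mm), x and y are normal to its flat sides. It leans 35 degrees in its rest; its upper 110 mm stands free and can be gripped across its y sides, fingers pointing down along the stick.
- rest: Fixed plywood rest, base 150 (x) x 60 (y) x 12 mm; origin at bench level near its middle. Its open trough, 34 mm wide inside, 50 outside, 110 long, leans 35 degrees with the top towards -x, open on its upper (+x) side and top end; highest point 130 mm up. Stick in place: foot end at (45, 0, 30) mm, stick z along (-0.574, 0, 0.819) of the rest. It lifts straight up out of it.
- bin: Bystander: open cardboard bin 130 x 65 x 70 mm holding three ribbon reels (fixed in it, top at 60 mm), 0.7 kg; origin at the centre of its underside. It changes places with the rest.
- spool: Bystander: empty white plastic ribbon spool standing on end, 60 mm diameter, 48 mm high; origin at the centre of its underside.
- jar: Bystander: glass jar with a steel cap, 56 mm diameter, 75 mm high; origin at the centre of its underside.
Not all that is in view belongs to the job. Of the things like the stick, leave any that is green or purple; of the rest the larger one is meant.

How it is judged:
By the outcome, as a careful person would: the job done as asked, in the order asked, and still so for the second after the job is handed in, with the robot touching nothing.
It also fails if it takes over 70 s, if anything falls off the work surface, if the arm or the gripper's body presses on something with over 40 N, if the wrist force passes 120 N, or if a joint passes its speed limit or range.

## Working session

There is one attempt and no reset: what is moved stays moved. The work goes in short steps, Python scripts to look and compute and a tool call to move; the robot and the scene stay as the last step left them, time stands still between calls to the robot, and variables do not carry over. Pictures are saved under pics/ and viewed, at most 10 in all, crops included, and the job is handed in when it is done.

Besides the shell and the picture viewer there is one more tool, called after "Call:" as name([rows], argument=value, ...), one row to a line, values as JSON. carry_out: Moves the arm, as the interface text tells. Its arguments: {"type":"object","properties":{"commands":{"type":"array"},"hand":{"type":"number"},"force":{"type":"number"}},"required":["commands"]}

```bash
ls; mkdir -p pics; python3 - <<'E'
from workcell import *
import cv2
for n in ["scene","side"]:
    im=camera(n); cv2.imwrite(f"pics/{n}0.png",im[:,:,::-1])
    p=camera_params(n); print(n,p["mtx"].round(1).tolist(),p["R"].round(3).tolist(),p["t"].round(3).tolist())
o=get_obs();print({k:o[k] for k in("clock","position","ee_rot","grip_width")})
E
```

```text
pics
scene [[409.8, 0.0, 275.2], [0.0, 409.8, 211.4], [0.0, 0.0, 1.0]] [[-0.854, 0.521, -0.012], [0.461, 0.746, -0.481], [-0.242, -0.416, -0.877]] [0.456, -0.126, 1.044]
side [[405.7, 0.0, 293.4], [0.0, 405.7, 203.3], [0.0, 0.0, 1.0]] [[0.959, -0.282, -0.02], [-0.185, -0.571, -0.8], [0.214, 0.771, -0.6]] [-0.495, 0.083, 0.926]
{'clock': 0.1, 'position': array([0.23332369, 0.57945833, 0.2305978 ]), 'ee_rot': array([ 1.90217451e-01,  9.81741781e-01, -6.23940792e-04, -8.83933910e-05]), 'grip_width': 1.0024753950990977}
```

View pics/scene0.png

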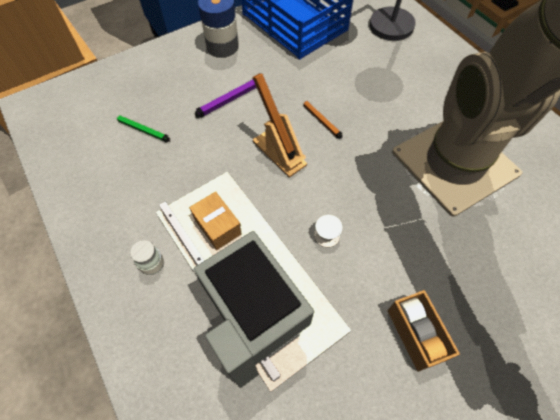

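View pics/side0.png

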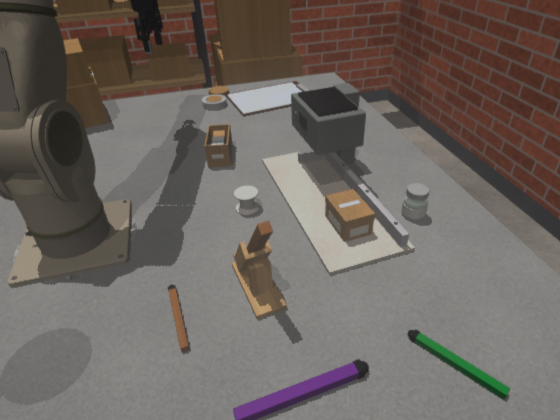

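The scene view shows the rest with the brown stick (stick top at 260,77; foot about 292,155), the bed (corners 228,174 / 158,212 / 349,327), the carton at (215,219), the head at (255,290), the spool at (328,229), the jar at (146,256) and the bin at (425,328). The side view shows the stick top at (262,230), the carton at (349,213) and the head at (328,120). Next I zoom in to get accurate pixels.

```bash
cat > h.py <<'E'
import numpy as np, cv2
from workcell import *
def ray(n,px,P=None):
    p=P or camera_params(n); R,t=np.array(p["R"]),np.array(p["t"])
    d=R.T@np.linalg.inv(p["mtx"])@np.array([px[0],px[1],1.]); return -R.T@t,d
def onz(n,px,z,P=None):
    c,d=ray(n,px,P); return c+d*(z-c[2])/d[2]
def tri(a,b):
    (c1,d1),(c2,d2)=ray("scene",a),ray("side",b)
    s=np.linalg.lstsq(np.c_[d1,-d2],c2-c1,rcond=None)[0]
    p,q=c1+s[0]*d1,c2+s[1]*d2
    return (p+q)/2,np.linalg.norm(p-q)
def proj(n,X,P=None):
    p=P or camera_params(n); v=p["mtx"]@(np.array(p["R"])@np.array(X)+np.array(p["t"])); return v[:2]/v[2]
def crop(im,x0,y0,w,h,s,f):
    c=cv2.resize(im[y0:y0+h,x0:x0+w],None,fx=s,fy=s,interpolation=cv2.INTER_CUBIC).copy()
    for k in range(0,w,20):
        cv2.putText(c,str(x0+k),(k*s,10),0,.35,(255,0,0),1); cv2.line(c,(k*s,12),(k*s,18),(255,0,0),1)
    for k in range(20,h,20):
        cv2.putText(c,str(y0+k),(0,k*s),0,.35,(255,0,0),1)
    cv2.imwrite(f,c[:,:,::-1])
E
python3 - <<'E'
from h import *
a=cv2.imread("pics/scene0.png")[:,:,::-1];b=cv2.imread("pics/side0.png")[:,:,::-1]
crop(a,140,65,220,300,2,"pics/t.png") if 0 else None
crop(a,150,65,200,150,4,"pics/c1.png")
crop(a,150,190,200,150,4,"pics/c2.png")
crop(b,225,140,200,150,4,"pics/c3.png")
E
```

```text
(no output)
```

View pics/c1.png

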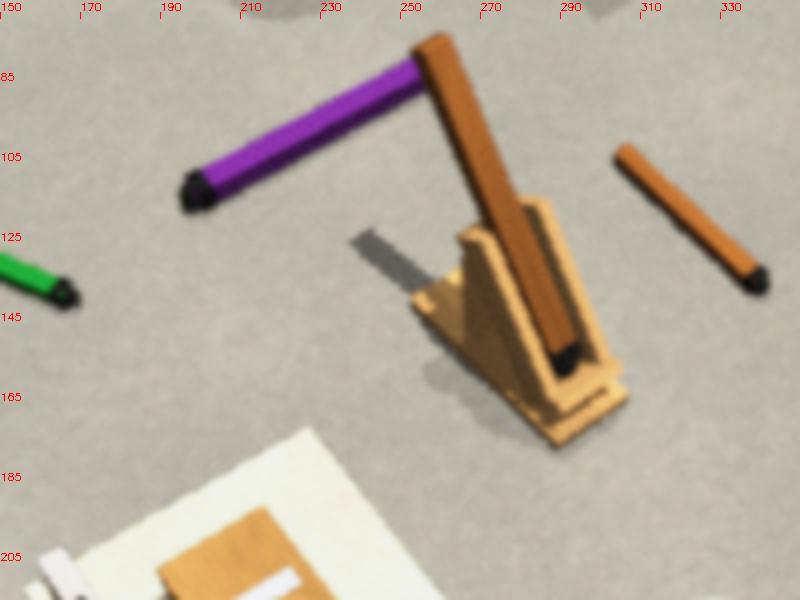

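View pics/c2.png

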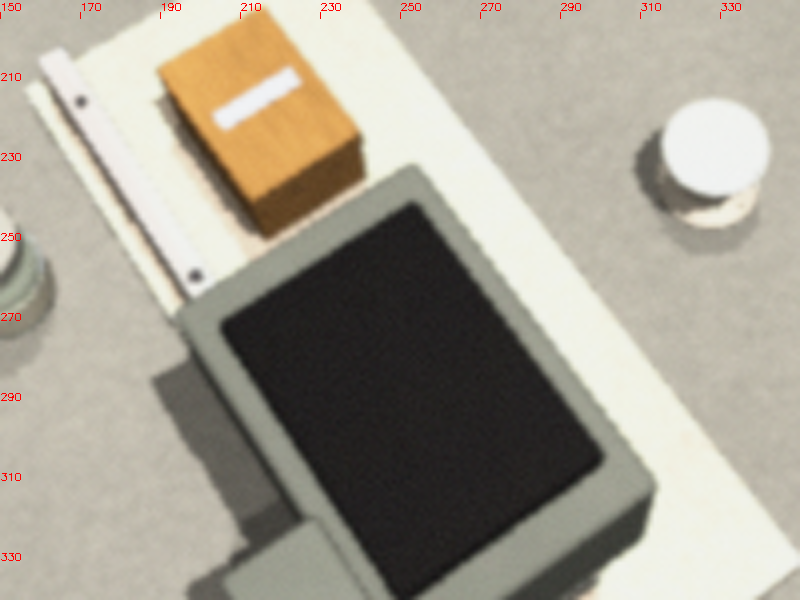

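View pics/c3.png

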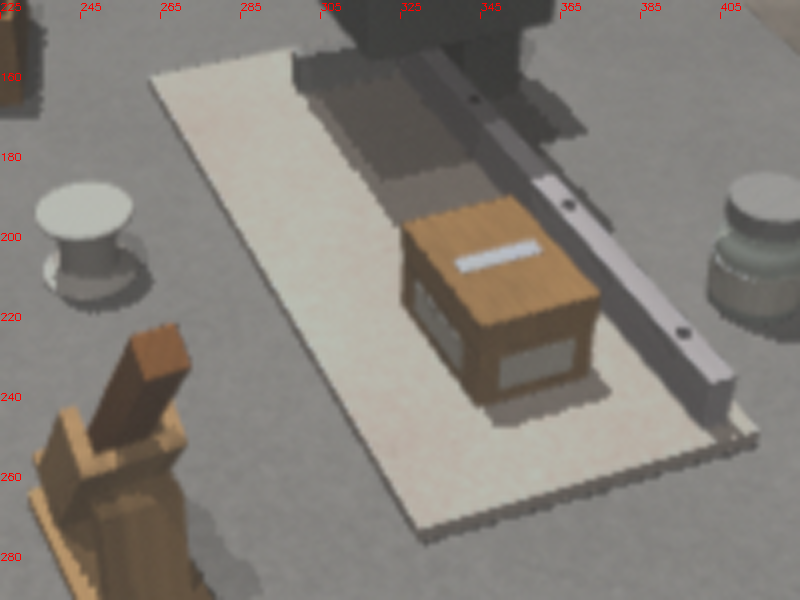

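The zooms give clear corners for the bed, fence, carton top, head top, stop end, stick end and rest base. Now I turn them into positions.

```bash
python3 - <<'E'
from h import *
S=lambda l,z,n="scene":[print(n,np.round(onz(n,p,z)*1000,1)) for p in l]
print("bed");S([(227.5,172),(156.3,212),(350,329)],.01);S([(330,273.8),(414.3,247.5),(262.5,159.5)],.01,"side")
print("fence top face: near,far");S([(167,202),(203.5,262.5)],.045);print("side fence face top");S([(403.5,237),(360,186)],.045,"side")
print("carton");S([(190,208),(216,191.5),(240.5,223.8),(215.5,240)],.07);S([(325.5,197),(353.3,189.3),(375,213),(345.5,221.3)],.07,"side")
print("head");S([(253.3,231.3),(194.5,269.3),(313.8,312.5)],.219)
print("stop");S([(299.5,162.5)],.01,"side");S([(298,153.8)],.04,"side")
print("spool");S([(328.8,226.8)],.048);S([(246,192.5)],.048,"side")
print("jar");S([(144,249)],.075);S([(417,190)],.075,"side")
print("rest");S([(253,139.5)],.012);S([(289,173)],.012);S([(289.3,176.3),(307,164.3)],0)
print("stick top",tri((258,79),(265.4,227.2)))
z=.03+.01*.819
print("stick upper edge pts at foot");S([(290.5,154)],.035)
E
```

```text
bed
scene [ 508.  -271.5   10. ]
scene [ 705.9 -259.7   10. ]
scene [477.7 201.3  10. ]
side [ 509.9 -281.3   10. ]
side [ 708.4 -263.9   10. ]
side [480.9 197.3  10. ]
fence top face: near,far
scene [ 674.  -248.4   45. ]
scene [669.  -70.4  45. ]
side fence face top
side [ 679.  -260.5   45. ]
side [669.6 -60.4  45. ]
carton
scene [ 637.6 -190.8   70. ]
scene [ 568.8 -198.6   70. ]
scene [561.4 -97.5  70. ]
scene [625.3 -91.7  70. ]
side [ 561.  -109.7   70. ]
side [ 632.7 -101.    70. ]
side [ 641.8 -197.2   70. ]
side [ 571.2 -203.9   70. ]
head
scene [5.756e+02 3.000e-01 2.190e+02]
scene [693.7   9.7 219. ]
scene [565.4 173.1 219. ]
stop
side [577.7 147.7  10. ]
side [573.3 146.3  40. ]
spool
scene [394.9   0.9  48. ]
side [396.3  -5.1  48. ]
jar
scene [ 762.7 -149.5   75. ]
side [ 766.1 -154.8   75. ]
rest
scene [ 403.3 -325.3   12. ]
scene [ 379.6 -186.7   12. ]
scene [ 379.8 -184.6    0. ]
scene [ 321.8 -191.8    0. ]
stick top (array([ 0.37726759, -0.32750589,  0.20377288]), np.float64(0.0021226281257733927))
stick upper edge pts at foot
scene [ 354.7 -219.8   35. ]
```

Bed yaw is about 3.6°, with its centre near (594, -32). The carton is askew about 2.3° relative to the bed, and the stick already leans the right way for pushing under the head. Next I write a move planner and go to the pre-grasp.

```bash
cat >> h.py <<'E'
from scipy.spatial.transform import Rotation as Ro
def frame(ydeg,tilt,leandeg):
    """tool R: y horizontal at azimuth ydeg; tool z tilted from down by tilt deg (towards y-azimuth+90)"""
    a=np.radians(ydeg); y=np.array([np.cos(a),np.sin(a),0]); h=np.array([-np.sin(a),np.cos(a),0]); t=np.radians(tilt)
    z=h*np.sin(t)-np.array([0,0,1])*np.cos(t); return np.c_[np.cross(y,z),y,z]
def plan(p,R,pos,Rt,n):
    rv=Ro.from_matrix(R.T@Rt).as_rotvec()/n
    dR=Ro.from_rotvec(rv).as_matrix(); S=sum(np.linalg.matrix_power(dR,k) for k in range(n))
    s=np.linalg.solve(S,R.T@(np.array(pos)-p))
    row=np.r_[s/.04,np.degrees(rv)/6].round(3)
    print(n,"rows of",row.tolist(), "" if max(abs(row))<.95 else "TOO FAST"); return np.array(pos),Rt
def cur():
    o=get_obs(); return np.array(o["position"]),Ro.from_quat(o["ee_rot"]).as_matrix()
def say():
    p,R=cur(); o=get_obs(); print("t",round(o["clock"],2),"p",(p*1000).round(1),"y",R[:,1].round(3),"z",R[:,2].round(3),"F",np.round(o["ft_force"],1),"w",np.round(o["grip_width"],3),"g",np.round(o["grasp_force"],1),"q",np.round(o["joint_pos"],2))
E
python3 - <<'E'
from h import *
p,R=cur()
p,R=plan(p,R,[.45,.25,.38],frame(40,0,0),16)
p,R=plan(p,R,[.45,-.15,.36],frame(15,0,0),15)
p,R=plan(p,R,[.382,-.359,.256],frame(9.5,35,0),14)
E
```

```text
16 rows of [-0.579, -0.229, -0.233, -0.001, 0.0, 0.292] 
15 rows of [-0.591, -0.319, 0.033, 0.0, 0.0, 0.278] 
14 rows of [-0.382, -0.201, 0.084, -0.02, 0.416, 0.063]
```

Call:
carry_out([
  [[-0.58,-0.23,-0.23,0,0,0.29],[-0.58,-0.23,-0.23,0,0,0.29],[-0.58,-0.23,-0.23,0,0,0.29],[-0.58,-0.23,-0.23,0,0,0.29],[-0.58,-0.23,-0.23,0,0,0.29],[-0.58,-0.23,-0.23,0,0,0.29],[-0.58,-0.23,-0.23,0,0,0.29],[-0.58,-0.23,-0.23,0,0,0.29],[-0.58,-0.23,-0.23,0,0,0.29],[-0.58,-0.23,-0.23,0,0,0.29],[-0.58,-0.23,-0.23,0,0,0.29],[-0.58,-0.23,-0.23,0,0,0.29],[-0.58,-0.23,-0.23,0,0,0.29],[-0.58,-0.23,-0.23,0,0,0.29],[-0.58,-0.23,-0.23,0,0,0.29],[-0.58,-0.23,-0.23,0,0,0.29]],
], hand=-1)

```text
clock: 1.43
position: [0.4518, 0.2472, 0.3795]
ee_rot: [0.422, 0.907, 0.0, -0.0]
ft_force: [0.3, 0.8, 0.5]
grip_width: 0.996
grasp_force: 0.0
```

Call:
carry_out([
  [[-0.59,-0.32,0.03,0,0,0.28],[-0.59,-0.32,0.03,0,0,0.28],[-0.59,-0.32,0.03,0,0,0.28],[-0.59,-0.32,0.03,0,0,0.28],[-0.59,-0.32,0.03,0,0,0.28],[-0.59,-0.32,0.03,0,0,0.28],[-0.59,-0.32,0.03,0,0,0.28],[-0.59,-0.32,0.03,0,0,0.28],[-0.59,-0.32,0.03,0,0,0.28],[-0.59,-0.32,0.03,0,0,0.28],[-0.59,-0.32,0.03,0,0,0.28],[-0.59,-0.32,0.03,0,0,0.28],[-0.59,-0.32,0.03,0,0,0.28],[-0.59,-0.32,0.03,0,0,0.28],[-0.59,-0.32,0.03,0,0,0.28]],
])

```text
clock: 2.68
position: [0.4499, -0.1524, 0.3602]
ee_rot: [0.61, 0.793, 0.0, -0.0]
ft_force: [0.9, -0.8, 0.5]
grip_width: 1.0
grasp_force: 0.0
```

Call:
carry_out([
  [[-0.38,-0.2,0.08,-0.02,0.42,0.06],[-0.38,-0.2,0.08,-0.02,0.42,0.06],[-0.38,-0.2,0.08,-0.02,0.42,0.06],[-0.38,-0.2,0.08,-0.02,0.42,0.06],[-0.38,-0.2,0.08,-0.02,0.42,0.06],[-0.38,-0.2,0.08,-0.02,0.42,0.06],[-0.38,-0.2,0.08,-0.02,0.42,0.06],[-0.38,-0.2,0.08,-0.02,0.42,0.06],[-0.38,-0.2,0.08,-0.02,0.42,0.06],[-0.38,-0.2,0.08,-0.02,0.42,0.06],[-0.38,-0.2,0.08,-0.02,0.42,0.06],[-0.38,-0.2,0.08,-0.02,0.42,0.06],[-0.38,-0.2,0.08,-0.02,0.42,0.06],[-0.38,-0.2,0.08,-0.02,0.42,0.06],[0,0,0,0,0,0]],
])

```text
clock: 3.93
position: [0.3804, -0.3606, 0.2549]
ee_rot: [0.616, 0.726, 0.196, -0.234]
ft_force: [-0.0, 0.2, -0.2]
grip_width: 1.001
grasp_force: 0.0
```

```bash
python3 - <<'E'
from h import *
say(); P=camera_params("wrist"); im=camera("wrist")
import pickle; pickle.dump((P,cur()),open("w1.pkl","wb"))
cv2.imwrite("pics/w1.png",im[:,:,::-1]); say()
E
```

```text
t 3.93 p [ 380.4 -360.6  254.9] y [ 0.987  0.163 -0.004] z [-0.098  0.574 -0.813] F [-0.   0.2 -0.2] w 1.001 g 0.0 q [ 0.33  0.63  0.84  1.34 -0.61  1.98  1.31]
t 3.98 p [ 381.6 -359.8  256.5] y [ 0.986  0.165 -0.002] z [-0.097  0.572 -0.815] F [0.6 0.2 0.5] w 1.0 g 0.0 q [ 0.33  0.63  0.84  1.34 -0.61  1.97  1.31]
```

View pics/w1.png

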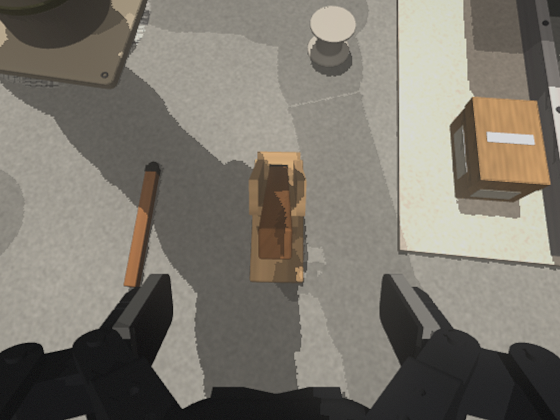

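The wrist view shows the stick's end face at x 259–291, y 228–258, with the trough symmetric around x ≈ 277 and the far trough end at (279,157). The fingers straddle the stick.

```bash
python3 - <<'E'
from h import *
import pickle
P,(p,R)=pickle.load(open("w1.pkl","rb"))
im=cv2.imread("pics/w1.png")
for y in (180,200,215,235,250): print(y,[tuple(int(v) for v in im[y,x]) for x in range(244,312,4)])
a=onz("wrist",(275,257.5),.2043,P);b=onz("wrist",(275.5,228),.2157,P);c=onz("wrist",(277.5,170),.0455,P)
print((a*1000).round(1),(b*1000).round(1),"foot-ish",(c*1000).round(1),"width",np.linalg.norm(onz("wrist",(259,257),.2043,P)-onz("wrist",(291,257),.2043,P)))
print("tool",[(R.T@(q-p)*1000).round(1).tolist() for q in (a,b,c)], "yaw",np.degrees(np.arctan2(*(c-(a+b)/2)[[1,0]])))
E
```

```text
180 [(93, 100, 103), (88, 101, 111), (84, 112, 137), (82, 112, 137), (54, 67, 79), (54, 68, 81), (47, 61, 78), (47, 61, 77), (47, 59, 74), (47, 59, 75), (48, 61, 77), (60, 78, 97), (85, 115, 141), (54, 67, 79), (64, 82, 97), (73, 97, 118), (131, 140, 144)]
200 [(92, 99, 102), (90, 98, 105), (83, 113, 140), (84, 115, 141), (51, 66, 78), (43, 57, 74), (43, 58, 75), (43, 58, 76), (44, 58, 76), (56, 82, 114), (61, 91, 128), (58, 83, 115), (57, 74, 89), (58, 75, 91), (81, 110, 135), (99, 137, 171), (126, 136, 140)]
215 [(89, 95, 99), (88, 94, 96), (75, 97, 114), (76, 103, 127), (58, 79, 96), (42, 56, 76), (43, 59, 78), (42, 57, 76), (42, 58, 78), (42, 56, 73), (47, 63, 85), (56, 82, 114), (93, 129, 159), (87, 119, 147), (83, 113, 139), (91, 119, 145), (130, 139, 144)]
235 [(91, 96, 101), (89, 95, 98), (73, 99, 121), (76, 104, 128), (51, 74, 102), (51, 74, 104), (51, 75, 105), (50, 72, 101), (44, 61, 83), (44, 61, 82), (55, 80, 113), (61, 91, 129), (57, 75, 93), (59, 77, 93), (61, 79, 95), (72, 78, 81), (129, 137, 142)]
250 [(89, 95, 98), (91, 96, 100), (75, 103, 127), (77, 105, 129), (48, 69, 96), (51, 73, 102), (52, 73, 103), (51, 72, 101), (53, 75, 104), (47, 66, 90), (53, 77, 109), (59, 86, 122), (57, 73, 88), (70, 92, 112), (73, 98, 120), (86, 91, 95), (152, 163, 168)]
[ 375.5 -343.1  204.3] [ 373.3 -328.1  215.7] foot-ish [ 356.3 -217.    45.5] width 0.019080735570533656
tool [[-16.0, -3.1, 52.7], [3.0, -2.8, 52.1], [-4.1, -0.9, 256.0]] yaw 98.69797117325214
```

Call:
carry_out([
  [[-0.15,-0.06,0,0,0,0.13],[0,0,0.5,0,0,0],[0,0,0.5,0,0,0],[0,0,0.5,0,0,0],[0,0,0.5,0,0,0],[0,0,0.5,0,0,0],[0,0,0.4,0,0,0],[0,0,0,0,0,0],[0,0,0,0,0,0]],
])

```text
clock: 4.73
position: [0.3716, -0.2967, 0.1612]
ee_rot: [0.618, 0.725, 0.194, -0.233]
ft_force: [0.5, -0.5, 0.1]
grip_width: 1.0
grasp_force: 0.0
```

```bash
python3 - <<'E'
from h import *
say(); P=camera_params("wrist"); im=camera("wrist")
cv2.imwrite("pics/w2.png",im[:,:,::-1])
E
```

```text
t 4.73 p [ 371.6 -296.7  161.2] y [ 0.987  0.161 -0.005] z [-0.097  0.569 -0.816] F [ 0.5 -0.5  0.1] w 1.0 g 0.0 q [ 0.21  0.59  0.83  1.61 -0.61  1.75  1.32]
```

View pics/w2.png

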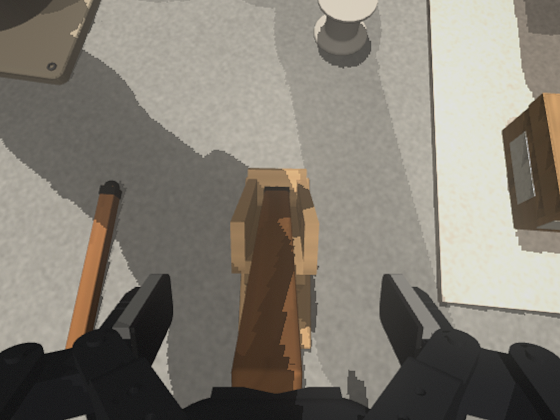

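The stick runs from its end at (267,370) to its foot at (277,187). It is about 2 mm left of the finger midline and roughly 1.2° off in yaw, so I correct both and grip.

Call:
carry_out([
  [[0,-0.05,0.02,-0.11,0,0.16],[0,0,0,0,0,0],[0,0,0,0,0,0]],
])

```text
clock: 5.03
position: [0.3688, -0.2978, 0.1603]
ee_rot: [0.626, 0.718, 0.196, -0.23]
ft_force: [0.6, 0.1, 0.4]
grip_width: 0.997
grasp_force: 0.0
```

Call:
carry_out([
  [[0,0,0,0,0,0],[0,0,0,0,0,0],[0,0,0,0,0,0],[0,0,0,0,0,0],[0,0,0,0,0,0],[0,0,0,0,0,0],[0,0,0,0,0,0],[0,0,0,0,0,0],[0,0,0,0,0,0],[0,0,0,0,0,0],[0,0,0,0,0,0],[0,0,0,0,0,0]],
], hand=1, force=100)

```text
clock: 6.03
position: [0.3689, -0.2969, 0.1598]
ee_rot: [0.626, 0.718, 0.197, -0.231]
ft_force: [-0.9, 0.3, 2.4]
grip_width: 0.224
grasp_force: 91.9
```

```bash
python3 - <<'E'
from h import *
say()
o=get_obs();print(o["position"].tolist(),o["ee_rot"].tolist())
p,R=cur()
print("up 40mm world in tool units",(R.T@[0,0,1]).round(3))
E
```

```text
t 6.03 p [ 368.9 -296.9  159.8] y [ 0.99   0.139 -0.007] z [-0.086  0.572 -0.816] F [-0.9  0.3  2.4] w 0.224 g 91.9 q [ 0.21  0.58  0.83  1.63 -0.62  1.74  1.31]
[0.36894362729458313, -0.2969441433186605, 0.1597678537562972] [0.6259411282930668, 0.7184668776601006, 0.19650499444040206, -0.23106024490709376]
up 40mm world in tool units [ 0.578 -0.007 -0.816]
```

Call:
carry_out([
  [[0.2,0,-0.285,0,0,0],[0.2,0,-0.285,0,0,0],[0.2,0,-0.285,0,0,0],[0.2,0,-0.285,0,0,0],[0.2,0,-0.285,0,0,0],[0.2,0,-0.285,0,0,0],[0.2,0,-0.285,0,0,0],[0.2,0,-0.285,0,0,0],[0,0,0,0,0,0],[0,0,0,0,0,0]],
])

```text
clock: 6.87
position: [0.37, -0.2976, 0.2717]
ee_rot: [0.626, 0.719, 0.196, -0.23]
ft_force: [0.5, 0.9, -0.9]
grip_width: 0.22
grasp_force: 91.6
```

```bash
cat >> h.py <<'E'
L=.1555
C0=np.array([594,-32.])/1000; by=np.radians(3.6); BX=np.array([np.cos(by),np.sin(by)]);BY=np.array([-np.sin(by),np.cos(by)])
def bed(v): return np.array([(v[:2]-C0)@BX,(v[:2]-C0)@BY,v[2]])
def world(x,y,z): return np.r_[C0+x*BX+y*BY,z]
def foot():  # centre of foot sphere
    p,R=cur(); return p+R[:,2]*(L-.01)
def tcp(x,y,z,R): return world(x,y,z)-R[:,2]*(L-.01)
E
python3 - <<'E'
from h import *
say(); P=camera_params("wrist"); f=foot(); print("foot",f.round(4),bed(f).round(4))
im=camera("scene");im2=camera("side"); n=np.hstack([im[90:300,150:400],im2[90:300,180:430]]); cv2.imwrite("pics/l.png",cv2.resize(n,None,fx=1.6,fy=1.6)[:,:,::-1])
print(proj("scene",f),proj("side",f))
F=frame(3.6,36,0)
p,R=cur()
p,R=plan(p,R,tcp(-.075,-.085,.09,F),F,12)
p,R=plan(p,R,tcp(-.075,-.085,.03,F),F,4)
E
```

```text
t 6.87 p [ 370.  -297.6  271.7] y [ 0.99   0.139 -0.006] z [-0.085  0.571 -0.817] F [ 0.5  0.9 -0.9] w 0.22 g 91.6 q [ 0.18  0.48  0.88  1.5  -0.57  1.92  1.22]
foot [ 0.3576 -0.2145  0.1529] [-0.2474 -0.1673  0.1529]
[291.80670819 124.22013476] [242.02086188 212.49037518]
12 rows of [0.048, 0.352, 0.194, -0.04, 0.009, 0.046] 
4 rows of [-0.22, 0.0, 0.303, 0.0, 0.0, 0.0]
```

View pics/l.png

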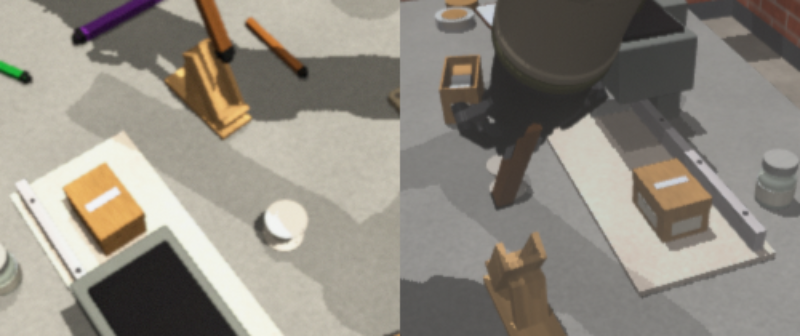

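The foot shows where the model predicts it, at (226,50) in the scene half of the montage. The stick is clear of the rest, so I move to the carton's outer side.

Call:
carry_out([
  [[0.05,0.35,0.19,-0.04,0.01,0.046],[0.05,0.35,0.19,-0.04,0.01,0.046],[0.05,0.35,0.19,-0.04,0.01,0.046],[0.05,0.35,0.19,-0.04,0.01,0.046],[0.05,0.35,0.19,-0.04,0.01,0.046],[0.05,0.35,0.19,-0.04,0.01,0.046],[0.05,0.35,0.19,-0.04,0.01,0.046],[0.05,0.35,0.19,-0.04,0.01,0.046],[0.05,0.35,0.19,-0.04,0.01,0.046],[0.05,0.35,0.19,-0.04,0.01,0.046],[0.05,0.35,0.19,-0.04,0.01,0.046],[0.05,0.35,0.19,-0.04,0.01,0.046],[0,0,0,0,0,0]],
])

```text
clock: 8.05
position: [0.5316, -0.2048, 0.2089]
ee_rot: [0.65, 0.694, 0.212, -0.226]
ft_force: [0.4, 0.6, -0.8]
grip_width: 0.224
grasp_force: 91.7
```

```bash
python3 - <<'E'
from h import *
say(); f=foot(); print("foot",bed(f).round(4))
F=frame(3.6,36,0)
p,R=cur()
p,R=plan(p,R,tcp(-.075,-.092,.031,F),F,6)
p,R=plan(p,R,tcp(-.020,-.092,.031,F),F,18)
E
```

```text
t 8.05 p [ 531.6 -204.8  208.9] y [0.998 0.066 0.   ] z [-0.039  0.588 -0.808] F [ 0.4  0.6 -0.8] w 0.224 g 91.7 q [ 0.04  0.62  0.79  1.44 -0.81  1.78  0.96]
foot [-0.0734 -0.0828  0.0914]
6 rows of [-0.178, -0.008, 0.181, -0.003, -0.003, 0.005] 
18 rows of [-0.0, 0.076, -0.0, 0.0, 0.0, 0.0]
```

Call:
carry_out([
  [[-0.18,-0.01,0.18,0,0,0],[-0.18,-0.01,0.18,0,0,0],[-0.18,-0.01,0.18,0,0,0],[-0.18,-0.01,0.18,0,0,0],[-0.18,-0.01,0.18,0,0,0],[-0.18,-0.01,0.18,0,0,0],[0,0,0,0,0,0],[0,0,0,0,0,0]],
])

```text
clock: 8.72
position: [0.527, -0.2173, 0.1494]
ee_rot: [0.651, 0.693, 0.211, -0.226]
ft_force: [0.0, 1.0, 0.1]
grip_width: 0.224
grasp_force: 91.7
```

Call:
carry_out([
  [[0,0.08,0,0,0,0],[0,0.08,0,0,0,0],[0,0.08,0,0,0,0],[0,0.08,0,0,0,0],[0,0.08,0,0,0,0],[0,0.08,0,0,0,0],[0,0.08,0,0,0,0],[0,0.08,0,0,0,0],[0,0.08,0,0,0,0],[0,0.08,0,0,0,0],[0,0.08,0,0,0,0],[0,0.08,0,0,0,0],[0,0.08,0,0,0,0],[0,0.08,0,0,0,0],[0,0,0,0,0,0]],
])

```text
clock: 9.97
position: [0.5726, -0.2143, 0.1499]
ee_rot: [0.651, 0.694, 0.212, -0.225]
ft_force: [-1.2, 0.8, -1.3]
grip_width: 0.223
grasp_force: 91.9
```

```bash
python3 - <<'E'
from h import *
say(); f=foot(); print("foot",bed(f).round(4))
im=camera("side"); cv2.imwrite("pics/s2.png",im[:,:,::-1]); im=camera("scene"); cv2.imwrite("pics/c4.png",im[:,:,::-1])
say()
E
```

```text
t 9.97 p [ 572.6 -214.3  149.9] y [0.998 0.064 0.001] z [-0.037  0.587 -0.809] F [-1.2  0.8 -1.3] w 0.223 g 91.9 q [ 0.09  0.75  0.74  1.37 -0.88  1.73  0.97]
foot [-0.0328 -0.0951  0.0322]
t 10.07 p [ 572.4 -214.4  150. ] y [0.998 0.063 0.001] z [-0.036  0.587 -0.809] F [ 0.1 -0.5 -0.3] w 0.22 g 91.9 q [ 0.09  0.75  0.74  1.37 -0.88  1.73  0.97]
```

Call:
carry_out([
  [[0,0.04,0,0,0,0],[0,0.04,0,0,0,0],[0,0.04,0,0,0,0],[0,0.04,0,0,0,0],[0,0.04,0,0,0,0],[0,0.04,0,0,0,0],[0,0.04,0,0,0,0],[0,0.04,0,0,0,0],[0,0.04,0,0,0,0],[0,0.04,0,0,0,0],[0,0.04,0,0,0,0],[0,0.04,0,0,0,0]],
])

```text
clock: 11.07
position: [0.5913, -0.2132, 0.15]
ee_rot: [0.651, 0.693, 0.212, -0.225]
ft_force: [-3.3, -1.1, -1.6]
grip_width: 0.223
grasp_force: 92.0
```

```bash
python3 - <<'E'
from h import *
say(); f=foot(); print("foot",bed(f).round(4))
a=camera("side");b=camera("scene"); cv2.imwrite("pics/m.png",np.hstack([cv2.resize(b[150:290,140:270],None,fx=3,fy=3),cv2.resize(a[150:290,300:430],None,fx=3,fy=3)])[:,:,::-1])
E
```

```text
t 11.07 p [ 591.3 -213.2  150. ] y [0.998 0.063 0.   ] z [-0.037  0.587 -0.809] F [-3.3 -1.1 -1.6] w 0.223 g 92.0 q [ 0.09  0.78  0.73  1.32 -0.89  1.74  0.94]
foot [-0.0141 -0.0952  0.0323]
```

View pics/m.png

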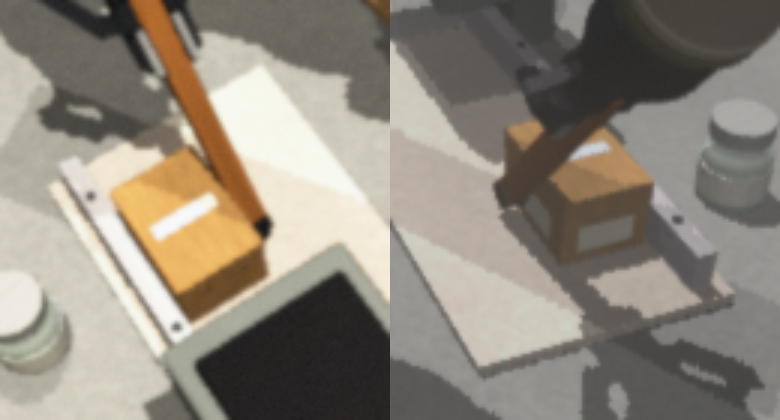

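The carton is nearly at the fence, with the stick lying along its outer side (foot at 262,227 in the left half). I press on gently.

Call:
carry_out([
  [[0,0.03,0,0,0,0],[0,0.03,0,0,0,0],[0,0.03,0,0,0,0],[0,0,0,0,0,0],[0,0,0,0,0,0]],
])

```text
clock: 11.58
position: [0.5949, -0.213, 0.15]
ee_rot: [0.651, 0.694, 0.212, -0.225]
ft_force: [-1.4, 0.1, -0.9]
grip_width: 0.219
grasp_force: 92.0
```

Call:
carry_out([
  [[0,0.03,0,0,0,0],[0,0.03,0,0,0,0],[0,0,0,0,0,0],[0,0,0,0,0,0]],
])

```text
clock: 11.92
position: [0.5957, -0.2132, 0.1499]
ee_rot: [0.651, 0.693, 0.211, -0.227]
ft_force: [-9.3, -0.6, 2.2]
grip_width: 0.217
grasp_force: 92.6
```

Call:
carry_out([
  [[0,0.02,0,0,0,0],[0,0,0,0,0,0],[0,-0.06,0,0,0,0],[0,-0.06,0,0,0,0],[0,-0.1,0,0,0,0],[0,-0.3,0,0,0,0],[0,-0.3,0,0,0,0],[0,-0.3,0,0,0,0],[0,-0.3,0,0,0,0],[0,0,0,0,0,0]],
])

```text
clock: 12.75
position: [0.5398, -0.2173, 0.1504]
ee_rot: [0.652, 0.693, 0.212, -0.225]
ft_force: [-1.0, -0.5, -0.5]
grip_width: 0.22
grasp_force: 92.4
```

```bash
python3 - <<'E'
from h import *
say(); f=foot(); print("foot",bed(f).round(4))
F=frame(3.6,36,0)
p,R=cur()
p,R=plan(p,R,tcp(-.060,-.21,.036,F),F,8)
p,R=plan(p,R,tcp(.018,-.21,.036,F),F,7)
E
```

```text
t 12.75 p [ 539.8 -217.3  150.4] y [0.998 0.061 0.001] z [-0.035  0.587 -0.809] F [-1.  -0.5 -0.5] w 0.22 g 92.4 q [ 0.08  0.7   0.76  1.45 -0.84  1.72  1.01]
foot [-0.0655 -0.096   0.0327]
8 rows of [-0.282, 0.018, -0.218, 0.002, 0.0, -0.001] 
7 rows of [-0.0, 0.279, -0.0, 0.0, 0.0, 0.0]
```

Call:
carry_out([
  [[-0.28,0.02,-0.22,0,0,0],[-0.28,0.02,-0.22,0,0,0],[-0.28,0.02,-0.22,0,0,0],[-0.28,0.02,-0.22,0,0,0],[-0.28,0.02,-0.22,0,0,0],[-0.28,0.02,-0.22,0,0,0],[-0.28,0.02,-0.22,0,0,0],[-0.28,0.02,-0.22,0,0,0],[0,0,0,0,0,0]],
])

```text
clock: 13.5
position: [0.5548, -0.332, 0.1537]
ee_rot: [0.652, 0.693, 0.211, -0.225]
ft_force: [-1.0, -0.6, -1.0]
grip_width: 0.22
grasp_force: 92.4
```

```bash
python3 - <<'E'
from h import *
say(); f=foot(); print("foot",bed(f).round(4))
a=camera("side");b=camera("scene"); cv2.imwrite("pics/m2.png",np.hstack([cv2.resize(b[170:290,150:270],None,fx=3.3,fy=3.3,interpolation=2),cv2.resize(a[150:270,310:430],None,fx=3.3,fy=3.3,interpolation=2)])[:,:,::-1])
# carton top corners by colour mask
for n,im in(("scene",b),("side",a)):
    cv2.imwrite(f"pics/{n}_sq.png",im[:,:,::-1])
E
```

```text
t 13.5 p [ 554.8 -332.   153.7] y [0.998 0.061 0.   ] z [-0.036  0.586 -0.81 ] F [-1.  -0.6 -1. ] w 0.22 g 92.4 q [ 0.3   0.88  0.74  1.15 -0.88  1.86  1.05]
foot [-0.0578 -0.2115  0.0359]
```

View pics/m2.png

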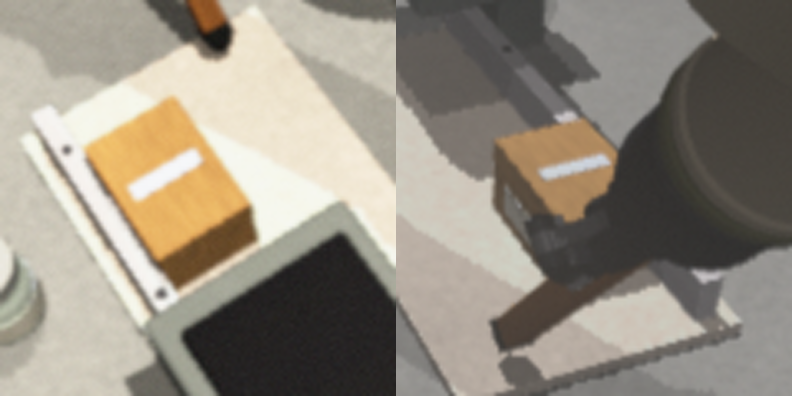

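The carton now stands flush with the fence in the left half: fence edge and carton edge run parallel from (88,150) to (165,262). I check this in numbers.

```bash
python3 - <<'E'
from h import *
q=[onz("scene",(150+x/3.3,170+y/3.3),.07) for x,y in((88,150),(177,97),(255,210),(165,262))]
b=np.array([bed(v) for v in q])[:,:2]*1000; print(b.round(1).tolist(), b.mean(0).round(1))
for i,j in((0,3),(1,2)): print("yaw rel bed",np.degrees(np.arctan2(*(b[j]-b[i])))*-1)
F=frame(3.6,38,0)
p,R=cur()
p,R=plan(p,R,tcp(.018,-.205,.036,F),F,8)
p,R=plan(p,R,tcp(.018,-.180,.036,F),F,10)
E
```

```text
[[66.7, -161.8], [-2.3, -162.9], [-0.8, -59.8], [65.3, -61.7]] [  32.2 -111.6]
yaw rel bed 0.8076587865026588
yaw rel bed -0.8410665553891985
8 rows of [-0.006, 0.236, 0.008, 0.0, 0.042, 0.001] 
10 rows of [0.049, 0.0, 0.038, 0.0, 0.0, 0.0]
```

Call:
carry_out([
  [[0,0.24,0,0,0.04,0],[0,0.24,0,0,0.04,0],[0,0.24,0,0,0.04,0],[0,0.24,0,0,0.04,0],[0,0.24,0,0,0.04,0],[0,0.24,0,0,0.04,0],[0,0.24,0,0,0.04,0],[0,0.24,0,0,0.04,0],[0,0,0,0,0,0]],
])

```text
clock: 14.35
position: [0.6334, -0.3226, 0.154]
ee_rot: [0.646, 0.69, 0.223, -0.237]
ft_force: [-0.4, 0.3, 0.4]
grip_width: 0.228
grasp_force: 92.4
```

```bash
python3 - <<'E'
from h import *
say(); f=foot(); print("foot",bed(f).round(4))
for a in (42,46):
    F=frame(3.6,a,0)
    p,R=cur()
    p,R=plan(p,R,tcp(.020,-.200,.036,F),F,8)
    p,R=plan(p,R,tcp(.021,-.100,.036,F),F,20)
E
```

```text
t 14.35 p [ 633.4 -322.6  154. ] y [0.998 0.066 0.001] z [-0.039  0.614 -0.788] F [-0.4  0.3  0.4] w 0.228 g 92.4 q [ 0.35  1.01  0.69  0.89 -0.98  1.93  0.9 ]
foot [ 0.0209 -0.2029  0.0394]
8 rows of [-0.031, -0.003, 0.014, -0.001, 0.083, 0.004] 
20 rows of [0.093, 0.001, 0.084, 0.0, 0.0, 0.0] 
8 rows of [-0.064, -0.003, 0.015, -0.001, 0.167, 0.004] 
20 rows of [0.087, 0.001, 0.09, 0.0, 0.0, 0.0]
```

Call:
carry_out([
  [[0.1,0,0.08,0,0,0],[0.1,0,0.08,0,0,0],[0.1,0,0.08,0,0,0],[0.1,0,0.08,0,0,0],[0.08,0.003,0.062,0,0,0],[0.08,0.003,0.062,0,0,0],[0.08,0.003,0.062,0,0,0],[0.08,0.003,0.062,0,0,0],[0.08,0.003,0.062,0,0,0],[0.08,0.003,0.062,0,0,0],[0.08,0.003,0.062,0,0,0],[0.08,0.003,0.062,0,0,0],[0.08,0.003,0.062,0,0,0],[0.08,0.003,0.062,0,0,0]],
])

```text
clock: 15.52
position: [0.6285, -0.2639, 0.1541]
ee_rot: [0.647, 0.689, 0.222, -0.237]
ft_force: [-1.9, -4.9, 1.7]
grip_width: 0.218
grasp_force: 93.2
```

```bash
python3 - <<'E'
from h import *
say(); f=foot(); print("foot",bed(f).round(4))
F=frame(3.6,38,0)
p,R=cur(); plan(p,R,tcp(.024,-.09,.036,F),F,15)
E
```

```text
t 15.52 p [ 628.5 -263.9  154.1] y [ 0.998  0.063 -0.   ] z [-0.039  0.613 -0.789] F [-1.9 -4.9  1.7] w 0.218 g 93.2 q [ 0.23  0.91  0.7   1.07 -0.96  1.85  0.9 ]
foot [ 0.0198 -0.1443  0.0393]
15 rows of [0.067, 0.007, 0.06, -0.0, 0.001, -0.0]
```

Call:
carry_out([
  [[0.07,0.004,0.057,0,0,0],[0.07,0.004,0.057,0,0,0],[0.07,0.004,0.057,0,0,0],[0.07,0.004,0.057,0,0,0],[0.07,0.004,0.057,0,0,0],[0.07,0.004,0.057,0,0,0],[0.07,0.004,0.057,0,0,0],[0.07,0.004,0.057,0,0,0],[0.07,0.004,0.057,0,0,0],[0.07,0.004,0.057,0,0,0],[0.07,0.004,0.057,0,0,0],[0.07,0.004,0.057,0,0,0],[0.07,0.004,0.057,0,0,0],[0.07,0.004,0.057,0,0,0],[0,0,0,0,0,0]],
])

```text
clock: 16.77
position: [0.6279, -0.2123, 0.1529]
ee_rot: [0.647, 0.69, 0.222, -0.237]
ft_force: [-1.3, -2.6, -0.3]
grip_width: 0.221
grasp_force: 92.5
```

```bash
python3 - <<'E'
from h import *
say(); f=foot(); print("foot",bed(f).round(4))
b=camera("scene"); cv2.imwrite("pics/s5.png",b[:,:,::-1])
# carton top mask (orange) and its min-area rectangle
hsv=cv2.cvtColor(np.ascontiguousarray(b),cv2.COLOR_RGB2HSV)
m=cv2.inRange(hsv,(8,120,120),(22,255,255)); m[:, :150]=0;m[:,260:]=0;m[:180]=0;m[280:]=0
n,l,s,c=cv2.connectedComponentsWithStats(m); k=1+np.argmax(s[1:,4]); print(s[k])
cs,_=cv2.findContours((l==k).astype(np.uint8),cv2.RETR_EXTERNAL,cv2.CHAIN_APPROX_NONE)
B=np.array([bed(onz("scene",tuple(map(float,q[0])),.07))[:2]*1000 for q in max(cs,key=len)])
print("top extent",B.min(0).round(1),B.max(0).round(1))
# face-side and -x side edges as functions of y
for y0 in range(-95,10,15):
    w=B[abs(B[:,1]-y0)<6]
    if len(w): print(y0,w[:,0].min().round(1),w[:,0].max().round(1))
F=frame(3.6,38,0);G=frame(3.6,46,0);p,R=cur()
fb=bed(f)
p,R=plan(p,R,tcp(fb[0]-.004,fb[1]-.008,fb[2],F),F,3)
p,R=plan(p,R,tcp(.016,fb[1]-.008,.034,G),G,8)
E
```

```text
t 16.77 p [ 627.9 -212.3  152.9] y [ 0.998  0.064 -0.   ] z [-0.039  0.614 -0.788] F [-1.3 -2.6 -0.3] w 0.221 g 92.5 q [ 0.13  0.85  0.7   1.19 -0.95  1.8   0.89]
foot [ 0.0224 -0.0926  0.0382]
[ 179  180   53   80 1092]
top extent [   0.4 -240.8] [ 70.  -36.9]
-95 15.3 32.6
-80 0.9 68.9
-65 0.6 70.0
-50 0.4 69.4
-35 1.9 69.3
3 rows of [-0.052, -0.034, -0.04, -0.002, 0.002, 0.003] 
8 rows of [-0.072, -0.007, 0.01, -0.0, 0.167, 0.0]
```

The carton's sides read x = 0.5 and 69.5 along its visible length, so it is flush. I back off slightly and steepen the lean to 46° for clearance under the head.

Call:
carry_out([
  [[-0.05,0,-0.04,0,0,0],[-0.06,0,-0.05,0,0,0],[-0.06,0,-0.04,0,0,0],[-0.07,0,0.01,0,0.17,0],[-0.07,0,0.01,0,0.17,0],[-0.07,0,0.01,0,0.17,0],[-0.07,0,0.01,0,0.17,0],[-0.07,0,0.01,0,0.17,0],[-0.07,0,0.01,0,0.17,0],[-0.07,0,0.01,0,0.17,0],[-0.07,0,0.01,0,0.17,0],[0,0,0,0,0,0]],
])

```text
clock: 17.82
position: [0.6287, -0.2373, 0.1343]
ee_rot: [0.63, 0.67, 0.268, -0.286]
ft_force: [-0.6, 0.5, -1.5]
grip_width: 0.221
grasp_force: 92.4
```

```bash
python3 - <<'E'
from h import *
say(); f=foot(); print("foot",bed(f).round(4))
F=frame(3.6,46,0);p,R=cur()
p,R=plan(p,R,tcp(.019,-.02,.033,F),F,20)
p,R=plan(p,R,tcp(.022,.055,.033,F),F,20)
E
```

```text
t 17.82 p [ 628.7 -237.3  134.3] y [ 0.998  0.062 -0.002] z [-0.046  0.72  -0.692] F [-0.6  0.5 -1.5] w 0.221 g 92.4 q [ 0.27  0.97  0.64  1.08 -1.03  1.9   0.91]
foot [ 0.0217 -0.102   0.0336]
20 rows of [0.071, -0.003, 0.074, -0.0, -0.002, -0.001] 
20 rows of [0.065, 0.004, 0.067, 0.0, 0.0, 0.0]
```

Call:
carry_out([
  [[0.07,0,0.073,0,0,0],[0.07,0,0.073,0,0,0],[0.07,0.003,0.073,0,0,0],[0.07,0.003,0.073,0,0,0],[0.07,0.003,0.073,0,0,0],[0.07,0.003,0.073,0,0,0],[0.07,0.003,0.073,0,0,0],[0.07,0.003,0.073,0,0,0],[0.07,0.003,0.073,0,0,0],[0.07,0.003,0.073,0,0,0],[0.07,0.003,0.073,0,0,0],[0.07,0.003,0.073,0,0,0],[0.07,0.003,0.073,0,0,0],[0.07,0.003,0.073,0,0,0],[0.07,0.003,0.073,0,0,0],[0.07,0.003,0.073,0,0,0],[0.07,0.003,0.073,0,0,0],[0.07,0.003,0.073,0,0,0]],
])

```text
clock: 19.32
position: [0.6264, -0.1633, 0.1356]
ee_rot: [0.63, 0.671, 0.268, -0.285]
ft_force: [-2.8, -5.4, -0.4]
grip_width: 0.218
grasp_force: 92.9
```

```bash
python3 - <<'E'
from h import *
say(); f=foot(); print("foot",bed(f).round(4))
F=frame(3.6,46,0);p,R=cur()
p,R=plan(p,R,tcp(.022,.04,.033,F),F,20)
E
```

```text
t 19.32 p [ 626.4 -163.3  135.6] y [ 0.998  0.063 -0.   ] z [-0.046  0.719 -0.694] F [-2.8 -5.4 -0.4] w 0.218 g 92.9 q [ 0.14  0.87  0.64  1.25 -1.02  1.82  0.9 ]
foot [ 0.024  -0.0283  0.0346]
20 rows of [0.058, -0.003, 0.063, -0.0, -0.001, 0.0]
```

Call:
carry_out([
  [[0.07,0.002,0.073,0,0,0],[0.07,0.002,0.073,0,0,0],[0.07,0.002,0.073,0,0,0],[0.07,0.002,0.073,0,0,0],[0.07,0.002,0.073,0,0,0],[0.07,0.002,0.073,0,0,0],[0.07,0.002,0.073,0,0,0],[0.07,0.002,0.073,0,0,0],[0.07,0.002,0.073,0,0,0],[0.07,0.002,0.073,0,0,0],[0.07,0.002,0.073,0,0,0],[0.07,0.002,0.073,0,0,0],[0.07,0.002,0.073,0,0,0],[0.07,0.002,0.073,0,0,0],[0.07,0.002,0.073,0,0,0],[0.07,0.002,0.073,0,0,0],[0.07,0.002,0.073,0,0,0]],
])

```text
clock: 20.73
position: [0.6237, -0.0945, 0.1355]
ee_rot: [0.63, 0.671, 0.268, -0.285]
ft_force: [-1.8, -3.4, -1.4]
grip_width: 0.222
grasp_force: 92.7
```

```bash
python3 - <<'E'
from h import *
say(); f=foot(); print("foot",bed(f).round(4))
E
```

```text
t 20.73 p [623.7 -94.5 135.5] y [0.998 0.063 0.   ] z [-0.045  0.719 -0.694] F [-1.8 -3.4 -1.4] w 0.222 g 92.7 q [ 0.03  0.79  0.63  1.38 -1.03  1.73  0.87]
foot [0.0257 0.0405 0.0346]
```

Call:
carry_out([
  [[0.052,0.001,0.054,0,0,0],[0.052,0.001,0.054,0,0,0],[0.052,0.001,0.054,0,0,0],[0.052,0.001,0.054,0,0,0],[0.052,0.001,0.054,0,0,0],[0.052,0.001,0.054,0,0,0],[0.052,0.001,0.054,0,0,0],[0.052,0.001,0.054,0,0,0]],
])

```text
clock: 21.4
position: [0.6224, -0.0707, 0.1356]
ee_rot: [0.63, 0.671, 0.268, -0.285]
ft_force: [-0.7, -3.1, 0.1]
grip_width: 0.221
grasp_force: 92.6
```

Call:
carry_out([
  [[0.026,0.001,0.027,0,0,0],[0.026,0.001,0.027,0,0,0],[0.026,0.001,0.027,0,0,0]],
])

```text
clock: 21.65
position: [0.6223, -0.0665, 0.1356]
ee_rot: [0.63, 0.671, 0.268, -0.285]
ft_force: [-1.5, -7.8, 3.6]
grip_width: 0.221
grasp_force: 93.1
```

```bash
python3 - <<'E'
from h import *
say(); f=foot(); print("foot",bed(f).round(4))
E
```

```text
t 21.65 p [622.3 -66.5 135.6] y [0.998 0.063 0.   ] z [-0.045  0.719 -0.694] F [-1.5 -7.8  3.6] w 0.221 g 93.1 q [-0.02  0.76  0.63  1.43 -1.03  1.7   0.85]
foot [0.026  0.0686 0.0346]
```

Force is rising at y ≈ 69 mm, close to the expected home. I press on to confirm contact with the stop.

Call:
carry_out([
  [[0.02,0.001,0.02,0,0,0],[0.02,0.001,0.02,0,0,0],[0.02,0,0.02,0,0,0]],
])

```text
clock: 21.9
position: [0.6222, -0.0654, 0.1361]
ee_rot: [0.631, 0.671, 0.268, -0.284]
ft_force: [-3.7, -14.7, 7.4]
grip_width: 0.224
grasp_force: 94.4
```

Call:
carry_out([
  [[0.02,0,0.02,0,0,0],[0.02,0,0.02,0,0,0],[0,0,0,0,0,0]],
])

```text
clock: 22.15
position: [0.622, -0.065, 0.1365]
ee_rot: [0.632, 0.671, 0.267, -0.283]
ft_force: [-2.4, -17.2, 8.0]
grip_width: 0.224
grasp_force: 94.7
```

```bash
python3 - <<'E'
from h import *
say(); f=foot(); print("foot",bed(f).round(4))
E
```

```text
t 22.15 p [622.  -65.  136.5] y [0.998 0.059 0.001] z [-0.042  0.715 -0.698] F [ -2.4 -17.2   8. ] w 0.224 g 94.7 q [-0.03  0.75  0.63  1.43 -1.03  1.69  0.85]
foot [0.0264 0.0696 0.035 ]
```

Call:
carry_out([
  [[-0.05,0,-0.052,0,0,0],[-0.05,0,-0.052,0,0,0],[-0.1,0,-0.104,0,0,0],[-0.3,0,-0.31,0,0,0],[-0.3,0,-0.31,0,0,0],[-0.3,0,-0.31,0,0,0],[-0.3,0,-0.31,0,0,0],[-0.3,0,-0.31,0,0,0],[-0.3,0,-0.31,0,0,0],[-0.3,0,-0.31,0,0,0],[-0.3,0,-0.31,0,0,0],[0,0,0,0,0,0],[0,0,0,0,0,0]],
])

```text
clock: 23.23
position: [0.6314, -0.2105, 0.1348]
ee_rot: [0.63, 0.671, 0.268, -0.286]
ft_force: [-0.0, 0.1, -1.9]
grip_width: 0.224
grasp_force: 92.4
```

```bash
python3 - <<'E'
from h import *
say(); f=foot(); print("foot",bed(f).round(4))
a=camera("side");b=camera("scene");P=camera_params("wrist");w=camera("wrist")
for n,i in(("side",a),("scene",b),("wrist",w)): cv2.imwrite(f"pics/h_{n}.png",i[:,:,::-1])
p,R=cur()
for n,im,PP in(("scene",b,None),("side",a,None),("wrist",w,P)):
    q=proj(n,f,PP); x,y=q.astype(int); print(n,"foot pred",q.round(1))
    if not(20<x<540 and 20<y<400): continue
    g=im[y-14:y+15,x-14:x+15].astype(int).max(2); m=(g<45); m=m.astype(np.uint8)
    k,l,s,c=cv2.connectedComponentsWithStats(m); 
    for i in range(1,k):
        if s[i,4]>15: print("  dark blob",s[i].tolist(),(c[i]+[x-14,y-14]).round(1))
# carton in side view: expected corners at home
for X in((0,.08),(.07,.08),(0,.18)): print(X,[proj("side",world(*X,z)).round(1).tolist() for z in(.01,.07)])
hsv=cv2.cvtColor(np.ascontiguousarray(a),cv2.COLOR_RGB2HSV); m=cv2.inRange(hsv,(5,90,25),(22,255,255)); 
k,l,s,c=cv2.connectedComponentsWithStats(m); print([(v.tolist()) for v in s[1:] if v[4]>60])
E
```

```text
t 23.23 p [ 631.4 -210.5  134.8] y [0.998 0.062 0.   ] z [-0.045  0.72  -0.693] F [-0.   0.1 -1.9] w 0.224 g 92.4 q [ 0.22  0.93  0.64  1.13 -1.03  1.87  0.9 ]
foot [ 0.0262 -0.0756  0.034 ]
scene foot pred [215.  241.8]
  dark blob [10, 12, 8, 7, 36] [214.9 242.2]
side foot pred [350.  203.5]
wrist foot pred [277.  194.5]
(0, 0.08) [[314.5, 180.3], [314.8, 160.9]]
(0.07, 0.08) [[338.4, 175.0], [339.4, 155.8]]
(0, 0.18) [[301.2, 162.2], [301.0, 143.6]]
[[0, 0, 110, 33, 2043], [340, 0, 29, 4, 85], [385, 1, 23, 13, 226], [402, 0, 37, 13, 251], [452, 0, 25, 11, 189], [477, 0, 30, 21, 421], [498, 0, 30, 8, 133], [528, 0, 32, 18, 423], [355, 3, 29, 12, 264], [439, 3, 22, 18, 256], [409, 6, 38, 24, 397], [506, 7, 37, 25, 544], [461, 11, 27, 20, 320], [369, 13, 28, 11, 246], [398, 14, 17, 15, 152], [541, 17, 19, 22, 305], [447, 21, 24, 19, 273], [487, 20, 32, 22, 419], [416, 22, 18, 16, 182], [383, 25, 22, 12, 176], [0, 29, 84, 78, 2848], [206, 29, 99, 65, 2675], [406, 30, 16, 16, 160], [434, 30, 21, 18, 235], [470, 30, 28, 22, 349], [517, 30, 40, 26, 564], [422, 38, 20, 18, 193], [455, 39, 25, 21, 297], [497, 41, 34, 24, 440], [129, 44, 77, 53, 2021], [442, 48, 22, 19, 236], [480, 50, 29, 24, 376], [530, 53, 30, 26, 454], [464, 58, 17, 10, 82], [508, 63, 36, 27, 488], [542, 78, 18, 22, 255], [207, 96, 14, 5, 61], [212, 129, 13, 8, 83], [546, 138, 14, 19, 155], [538, 150, 21, 21, 239], [533, 163, 27, 29, 350], [528, 177, 19, 20, 211], [545, 189, 15, 21, 186], [526, 190, 34, 27, 174], [241, 236, 29, 24, 258], [232, 261, 54, 55, 1244], [169, 288, 19, 61, 469]]
```

No slip: the foot is at (214.9,242.2) against the predicted (215,241.8). I head back to the rest.

```bash
cat >> h.py <<'E'
RG=Ro.from_quat([0.6259411,0.7184669,0.1965050,-0.2310602]).as_matrix(); PG=np.array([.36894,-.29694,.15977])
E
python3 - <<'E'
from h import *
p,R=cur()
p,R=plan(p,R,[.50,-.25,.28],RG,12)
p,R=plan(p,R,PG+[0,0,.115],RG,10)
E
```

```text
12 rows of [0.154, -0.282, -0.265, 0.044, -0.151, -0.041] 
10 rows of [-0.067, -0.341, -0.028, 0.0, 0.0, 0.0]
```

Call:
carry_out([
  [[0.154,-0.282,-0.265,0.044,-0.151,-0.041],[0.154,-0.282,-0.265,0.044,-0.151,-0.041],[0.154,-0.282,-0.265,0.044,-0.151,-0.041],[0.154,-0.282,-0.265,0.044,-0.151,-0.041],[0.154,-0.282,-0.265,0.044,-0.151,-0.041],[0.154,-0.282,-0.265,0.044,-0.151,-0.041],[0.154,-0.282,-0.265,0.044,-0.151,-0.041],[0.154,-0.282,-0.265,0.044,-0.151,-0.041],[0.154,-0.282,-0.265,0.044,-0.151,-0.041],[0.154,-0.282,-0.265,0.044,-0.151,-0.041],[0.154,-0.282,-0.265,0.044,-0.151,-0.041],[0.154,-0.282,-0.265,0.044,-0.151,-0.041],[0,0,0,0,0,0]],
])

```text
clock: 24.47
position: [0.499, -0.2512, 0.283]
ee_rot: [0.626, 0.719, 0.196, -0.229]
ft_force: [0.6, -0.3, -0.4]
grip_width: 0.217
grasp_force: 92.4
```

```bash
python3 - <<'E'
from h import *
say()
p,R=cur()
p,R=plan(p,R,PG+[0,0,.115],RG,10)
# carton check from the side view, free of the arm?
a=camera("side"); cv2.imwrite("pics/home_side.png",a[:,:,::-1])
for (x,y,z) in ((0,.08,.07),(.07,.08,.07),(.0,.08,.01)): print(proj("side",world(x,y,z)).round(1))
for r in (150,160,168,176,182,188): print(r,[tuple(int(v) for v in a[r,c]) for c in range(296,352,4)])
E
```

```text
t 24.47 p [ 499.  -251.2  283. ] y [ 0.99   0.138 -0.004] z [-0.083  0.569 -0.818] F [ 0.6 -0.3 -0.4] w 0.217 g 92.4 q [ 0.12  0.59  0.8   1.31 -0.73  1.94  1.  ]
10 rows of [-0.069, -0.338, -0.021, 0.003, 0.004, 0.001] 
[314.8 160.9]
[339.4 155.8]
[314.5 180.3]
150 [(144, 142, 140), (140, 139, 136), (74, 65, 56), (77, 66, 56), (82, 74, 67), (52, 50, 49), (69, 68, 67), (68, 57, 48), (65, 54, 46), (64, 53, 47), (64, 64, 63), (59, 59, 57), (61, 61, 60), (61, 61, 60)]
160 [(195, 192, 180), (86, 85, 83), (82, 75, 67), (79, 70, 60), (73, 62, 52), (72, 59, 50), (69, 58, 50), (67, 56, 49), (82, 70, 57), (84, 70, 56), (82, 69, 55), (80, 70, 59), (64, 64, 62), (64, 64, 63)]
168 [(196, 190, 179), (196, 190, 179), (109, 98, 88), (74, 63, 55), (72, 62, 54), (70, 60, 53), (68, 59, 52), (86, 76, 65), (96, 89, 80), (103, 99, 94), (90, 80, 67), (79, 75, 74), (85, 82, 82), (82, 81, 81)]
176 [(196, 193, 182), (118, 108, 97), (75, 64, 56), (73, 62, 56), (70, 61, 54), (78, 67, 58), (95, 88, 79), (93, 84, 75), (86, 74, 62), (83, 72, 61), (88, 78, 67), (86, 81, 80), (81, 79, 78), (83, 81, 80)]
182 [(188, 183, 173), (71, 63, 56), (76, 65, 58), (72, 63, 56), (119, 112, 103), (118, 112, 105), (93, 89, 84), (92, 88, 83), (92, 88, 83), (100, 95, 90), (116, 110, 104), (119, 112, 106), (116, 110, 105), (83, 82, 80)]
188 [(196, 193, 182), (101, 100, 94), (91, 90, 85), (185, 183, 173), (196, 193, 181), (196, 189, 178), (120, 114, 107), (118, 112, 106), (117, 111, 105), (119, 112, 105), (119, 113, 107), (120, 113, 107), (119, 113, 107), (119, 113, 107)]
```

Call:
carry_out([
  [[-0.069,-0.338,-0.021,0,0,0],[-0.069,-0.338,-0.021,0,0,0],[-0.069,-0.338,-0.021,0,0,0],[-0.069,-0.338,-0.021,0,0,0],[-0.069,-0.338,-0.021,0,0,0],[-0.069,-0.338,-0.021,0,0,0],[-0.069,-0.338,-0.021,0,0,0],[-0.069,-0.338,-0.021,0,0,0],[-0.069,-0.338,-0.021,0,0,0],[-0.069,-0.338,-0.021,0,0,0],[0,0,0,0,0,0],[0,0,0,0,0,0]],
])

```text
clock: 25.52
position: [0.3689, -0.2972, 0.272]
ee_rot: [0.627, 0.718, 0.196, -0.231]
ft_force: [-0.0, 0.5, -0.2]
grip_width: 0.221
grasp_force: 92.4
```

```bash
python3 - <<'E'
from h import *
say()
p,R=cur()
plan(p,R,PG+[0,0,.025],RG,9)
a=camera("side"); cv2.imwrite("pics/home_side.png",a[:,:,::-1])
for r in (156,160,168,176,180,184): print(r,[tuple(int(v) for v in a[r,c]) for c in range(296,352,4)])
b=camera("scene"); cv2.imwrite("pics/above.png",b[:,:,::-1]); f=foot(); print("foot",proj("scene",f).round(1)); x,y=proj("scene",f).astype(int)
g=b[y-14:y+15,x-14:x+15].astype(int).max(2)<50; k,l,s,c=cv2.connectedComponentsWithStats(g.astype(np.uint8)); print([(s[i,4],(c[i]+[x-14,y-14]).round(1)) for i in range(1,k) if s[i,4]>10])
E
```

```text
t 25.52 p [ 368.9 -297.2  272. ] y [ 0.991  0.137 -0.008] z [-0.085  0.571 -0.817] F [-0.   0.5 -0.2] w 0.221 g 92.4 q [ 0.19  0.47  0.86  1.51 -0.56  1.92  1.21]
9 rows of [-0.139, 0.002, 0.198, 0.001, 0.002, -0.003] 
156 [(47, 47, 45), (49, 48, 46), (71, 62, 53), (70, 60, 50), (77, 66, 54), (77, 66, 53), (77, 66, 53), (77, 65, 53), (78, 66, 54), (81, 67, 54), (82, 69, 56), (71, 64, 57), (64, 65, 62), (65, 64, 63)]
160 [(91, 90, 85), (86, 85, 84), (81, 74, 65), (75, 67, 57), (72, 62, 52), (79, 67, 54), (81, 68, 55), (85, 72, 58), (84, 70, 56), (86, 73, 57), (85, 71, 57), (83, 73, 62), (67, 67, 65), (66, 66, 65)]
168 [(201, 195, 183), (201, 196, 184), (125, 118, 112), (87, 80, 72), (88, 85, 80), (86, 73, 60), (89, 75, 61), (88, 77, 66), (99, 91, 83), (107, 103, 98), (92, 82, 70), (79, 77, 75), (88, 85, 85), (86, 84, 84)]
176 [(202, 199, 187), (202, 202, 190), (202, 195, 184), (190, 183, 172), (103, 95, 86), (87, 74, 62), (96, 89, 81), (95, 86, 76), (90, 78, 64), (85, 75, 63), (91, 81, 71), (89, 86, 83), (84, 82, 82), (87, 85, 84)]
180 [(202, 200, 188), (202, 201, 189), (202, 199, 188), (203, 196, 185), (133, 126, 119), (99, 87, 76), (89, 83, 76), (95, 90, 85), (95, 91, 87), (95, 91, 86), (98, 93, 88), (103, 98, 92), (93, 90, 89), (87, 85, 85)]
184 [(203, 198, 186), (202, 197, 185), (203, 196, 185), (203, 200, 188), (202, 197, 185), (128, 122, 115), (102, 97, 93), (104, 99, 94), (122, 115, 109), (124, 116, 110), (124, 118, 111), (123, 117, 111), (124, 117, 111), (89, 86, 86)]
foot [292.1 124.5]
[(np.int32(78), array([290.5, 123.9]))]
```

Call:
carry_out([
  [[-0.139,0,0.198,0,0,0],[-0.139,0,0.198,0,0,0],[-0.139,0,0.198,0,0,0],[-0.139,0,0.198,0,0,0],[-0.139,0,0.198,0,0,0],[-0.139,0,0.198,0,0,0],[-0.139,0,0.198,0,0,0],[-0.139,0,0.198,0,0,0],[-0.139,0,0.198,0,0,0],[0,0,0,0,0,0]],
])

```text
clock: 26.45
position: [0.3684, -0.2961, 0.1828]
ee_rot: [0.627, 0.718, 0.196, -0.232]
ft_force: [0.2, 0.4, -1.3]
grip_width: 0.222
grasp_force: 92.4
```

Call:
carry_out([
  [[-0.035,0,0.05,0,0,0],[-0.035,0,0.05,0,0,0],[-0.035,0,0.05,0,0,0],[-0.035,0,0.05,0,0,0],[-0.035,0,0.05,0,0,0],[-0.035,0,0.05,0,0,0],[-0.035,0,0.05,0,0,0],[-0.035,0,0.05,0,0,0],[0,0,0,0,0,0]],
])

```text
clock: 27.2
position: [0.3685, -0.2965, 0.1647]
ee_rot: [0.627, 0.718, 0.196, -0.231]
ft_force: [-0.6, 1.0, -0.4]
grip_width: 0.219
grasp_force: 92.4
```

```bash
python3 - <<'E'
from h import *
say(); p,R=cur(); plan(p,R,PG,RG,4); print(((p-PG)*1000).round(1))
E
```

```text
t 27.2 p [ 368.5 -296.5  164.7] y [ 0.99   0.138 -0.009] z [-0.086  0.571 -0.817] F [-0.6  1.  -0.4] w 0.219 g 92.4 q [ 0.21  0.57  0.82  1.62 -0.61  1.74  1.3 ]
4 rows of [-0.021, 0.003, 0.023, -0.001, 0.002, -0.005] 
[-0.4  0.5  5. ]
```

Call:
carry_out([
  [[-0.018,0,0.025,0,0,0],[-0.018,0,0.025,0,0,0],[-0.018,0,0.025,0,0,0],[-0.018,0,0.025,0,0,0],[0,0,0,0,0,0],[0,0,0,0,0,0]],
])

```text
clock: 27.7
position: [0.3686, -0.2967, 0.1603]
ee_rot: [0.627, 0.718, 0.196, -0.231]
ft_force: [-0.1, 0.3, 0.0]
grip_width: 0.217
grasp_force: 92.4
```

```bash
python3 - <<'E'
from h import *
say(); p,R=cur(); print(((p-PG)*1000).round(1))
E
```

```text
t 27.7 p [ 368.6 -296.7  160.3] y [ 0.99   0.138 -0.008] z [-0.086  0.57  -0.817] F [-0.1  0.3  0. ] w 0.217 g 92.4 q [ 0.22  0.57  0.82  1.63 -0.61  1.74  1.3 ]
[-0.4  0.2  0.5]
```

Call:
carry_out([
  [[-0.014,0,0.02,0,0,0],[0,0,0,0,0,0],[0,0,0,0,0,0]],
])

```text
clock: 27.95
position: [0.3686, -0.2969, 0.1597]
ee_rot: [0.627, 0.718, 0.196, -0.231]
ft_force: [0.5, -2.1, 4.8]
grip_width: 0.215
grasp_force: 92.6
```

Call:
carry_out([
  [[0,0,0,0,0,0],[0,0,0,0,0,0],[0,0,0,0,0,0],[0,0,0,0,0,0],[0,0,0,0,0,0],[0,0,0,0,0,0],[0,0,0,0,0,0],[0,0,0,0,0,0],[0,0,0,0,0,0],[0,0,0,0,0,0],[0,0,0,0,0,0],[0,0,0,0,0,0]],
], hand=-1)

```text
clock: 28.95
position: [0.3686, -0.2967, 0.1593]
ee_rot: [0.627, 0.718, 0.196, -0.231]
ft_force: [0.3, 1.2, -0.6]
grip_width: 1.001
grasp_force: 0.0
```

Call:
carry_out([
  [[0,0,-0.1,0,0,0],[0,0,-0.3,0,0,0],[0,0,-0.4,0,0,0],[0,0,-0.4,0,0,0],[0,0,-0.4,0,0,0],[0,0,-0.4,0,0,0],[0,0,-0.4,0,0,0],[0,0,-0.4,0,0,0],[0,0,0,0,0,0],[0,0,0,0,0,0],[0,0,0,0,0,0]],
])

```text
clock: 29.87
position: [0.3781, -0.3601, 0.2501]
ee_rot: [0.627, 0.718, 0.196, -0.231]
ft_force: [0.1, -0.3, -0.3]
grip_width: 1.001
grasp_force: 0.0
```

```bash
python3 - <<'E'
from h import *
say(); a=camera("scene").astype(int); b0=cv2.imread("pics/scene0.png")[:,:,::-1].astype(int)
# stick-coloured (dark orange-brown) mask compared with the start
def mk(i):
    h=cv2.cvtColor(i.astype(np.uint8),cv2.COLOR_RGB2HSV); m=cv2.inRange(h,(5,150,70),(14,255,215)); m[:70]=0;m[165:]=0;m[:,:245]=0;m[:,300:]=0; return m>0
for n,i in(("start",b0),("now",a)):
    ys,xs=np.nonzero(mk(i)); v=np.polyfit(ys,xs,1) if len(ys)>5 else None; print(n,len(ys),xs.mean().round(1),ys.mean().round(1),ys.min(),ys.max(),v)
    d=(i.max(2)<50); d[:140]=0;d[165:]=0;d[:,:280]=0;d[:,300:]=0; y,x=np.nonzero(d); print("  foot",len(x),x.mean().round(1),y.mean().round(1))
s=camera("side").astype(int); s0=cv2.imread("pics/side0.png")[:,:,::-1].astype(int)
for nm,(x0,x1,y0,y1) in dict(spool=(230,265,183,218),jar=(398,435,182,222),rest=(230,290,215,315),bin=(203,235,123,168)).items():
    print(nm,"mean diff",np.abs(s-s0)[y0:y1,x0:x1].mean().round(1))
cv2.imwrite("pics/end_scene.png",a[:,:,::-1]);cv2.imwrite("pics/end_side.png",s[:,:,::-1])
E
```

```text
t 29.87 p [ 378.1 -360.1  250.1] y [ 0.99   0.138 -0.008] z [-0.086  0.571 -0.816] F [ 0.1 -0.3 -0.3] w 1.001 g 0.0 q [ 0.33  0.62  0.83  1.36 -0.61  1.95  1.29]
start 693 274.5 114.3 74 153 [  0.43095744 225.21966184]
  foot 33 291.2 154.5
now 590 274.0 111.8 74 152 [  0.43616043 225.22696753]
  foot 40 291.8 153.8
spool mean diff 63.1
jar mean diff 15.8
rest mean diff 16.5
bin mean diff 15.5[ WARN:0@3.620] global loadsave.cpp:1063 imwrite_ Unsupported depth image for selected encoder is fallbacked to CV_8U.
```

```bash
python3 - <<'E'
from h import *
a=cv2.imread("pics/end_scene.png");b=cv2.imread("pics/scene0.png")
for n,(x0,x1,y0,y1) in dict(spool=(312,345,212,242),jar=(128,165,238,270),bin=(390,460,290,368)).items():
    r,_=cv2.phaseCorrelate(b[y0:y1,x0:x1,1].astype(np.float32),a[y0:y1,x0:x1,1].astype(np.float32)); print(n,np.round(r,2),np.abs(a[y0:y1,x0:x1].astype(int)-b[y0:y1,x0:x1]).mean().round(1))
s=cv2.imread("pics/end_side.png").astype(int)
for r in (160,168,176,180,184): print(r,[tuple(s[r,c][::-1].tolist()) for c in range(296,352,4)])
E
```

```text
spool [ 0.   -0.25] 19.8
jar [-0.06  0.14] 1.4
bin [ 0.21 -0.24] 23.4
160 [(71, 67, 61), (72, 67, 61), (72, 68, 61), (72, 67, 61), (71, 68, 61), (72, 67, 61), (72, 67, 61), (71, 66, 60), (71, 67, 60), (71, 66, 59), (70, 66, 60), (70, 67, 61), (71, 67, 62), (68, 65, 59)]
168 [(73, 69, 63), (73, 68, 61), (71, 67, 60), (73, 69, 62), (72, 68, 62), (71, 68, 61), (71, 67, 61), (72, 68, 61), (72, 67, 61), (72, 68, 62), (72, 68, 62), (70, 67, 61), (77, 72, 68), (86, 84, 85)]
176 [(73, 69, 62), (73, 69, 61), (74, 70, 64), (73, 70, 63), (73, 69, 63), (73, 70, 64), (73, 69, 62), (73, 69, 63), (72, 69, 63), (71, 68, 62), (73, 69, 63), (83, 79, 75), (84, 82, 82), (85, 83, 83)]
180 [(74, 69, 63), (74, 70, 63), (74, 70, 64), (73, 69, 63), (75, 70, 64), (73, 70, 63), (73, 69, 63), (74, 70, 64), (72, 68, 62), (80, 76, 69), (70, 67, 63), (100, 95, 90), (91, 88, 87), (85, 83, 83)]
184 [(83, 79, 71), (76, 72, 65), (75, 71, 64), (75, 70, 64), (73, 70, 63), (74, 70, 64), (77, 72, 67), (83, 77, 71), (84, 79, 72), (66, 65, 58), (56, 55, 54), (124, 117, 111), (124, 118, 111), (88, 86, 85)]
```

```bash
python3 -c "
from workcell import hand_in
print(hand_in())"
```

```text
the job is handed in; nothing more can be done
None
```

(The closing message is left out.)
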